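Scrape the offcuts off the deburring plate

TASK

Take the orange-handled scraper block from its sloped rest and use it to scrape all five loose metal offcuts off the dark deburring plate into the blue catch tray along its front edge, without touching the offcuts with the gripper. Then put the scraper back on its sloped rest, sitting flat on the ledge between its ends and clear of the gripper, and leave the other things on the bench where they are.

Things in the scene. Friction and masses are not known exactly. Their poses are not given: they have to be found in the camera images.
- deburr_plate: fixed dark steel plate 180 x 180 mm, level top 36 mm above the worktop, no rim. Origin on the worktop under its centre, z up; front edge x = -90 mm. A blue open tray is fixed along that edge, x = -90 to -175 mm, y = -90 to 90 mm, floor 7 mm and rim 27 mm high (lower than the plate's top), walls 3 mm
- tray_floor (a point): centre of the tray's floor, 7 mm above the worktop; same axes as the plate
- ledge (a point): centre of the top face of the scraper's fixed rest, an aluminium ledge tilted 30 degrees, 60 mm up. z: its normal, leaning 30 degrees from vertical to the low side; x: up the slope; y: along its level width. Ledge 56 (x) x 125 mm (y). A yellow lip 12 mm high runs along the low edge, inner face at x = -24 mm; other edges open. Grey foot 86 x 126 mm below
- scraper: loose scraper block, 0.3 kg, starts on the ledge, axes like ledge. Steel sole 40 (x) x 100 (y) x 18 mm (z), on it a centred upright orange grip 16 mm thick (x), 92 mm wide (y), 18 to 76 mm above the underside: take it across the 16 mm. Origin at the centre of the sole's underside, z up through the grip. The long sides (x = -20, +20 mm) push the offcuts
- offcut_0: sawn offcut, a small copper block 18 (x) x 14 (y) x 10 mm (z), loose on the deburring plate; origin at the centre of its underside
- offcut_1: punched slug, a brass disc 16 mm across and 10 mm thick, loose on the deburring plate; origin at the centre of its underside
- offcut_2: sawn offcut, a small aluminium block 18 (x) x 14 (y) x 10 mm (z), loose on the deburring plate; origin at the centre of its underside
- offcut_3: sawn offcut, a small brass block 18 (x) x 14 (y) x 10 mm (z), loose on the deburring plate; origin at the centre of its underside
- offcut_4: punched slug, a copper disc 16 mm across and 10 mm thick, loose on the deburring plate; origin at the centre of its underside
- collet: grey spring collet standing upright, 17 mm across, 28 mm high, bystander; origin at the centre of its underside
- lens_box: round white box with a blue lid, 46 mm across, 17 mm high, bystander; origin at the centre of its underside
- sensor_head: lying cylindrical sensor with a threaded barrel and an orange end, 18 x 63 x 18 mm, bystander; origin at the centre of its underside

How it is judged (in metres and radians):
On the way, in this order (a step that is already met when the one before it is completed fails the run):
1. all five offcuts lie in the catch tray (x of offcut_0 in the frame of deburr_plate between -0.175 and -0.089 m and y of offcut_0 in the frame of deburr_plate between -0.09 and 0.09 m and z of each of offcut_0, offcut_1, offcut_2, offcut_3, offcut_4 in the frame of deburr_plate below 0.026 m and x of offcut_1 in the frame of deburr_plate between -0.175 and -0.089 m and y of offcut_1 in the frame of deburr_plate between -0.09 and 0.09 m and x of offcut_2 in the frame of deburr_plate between -0.175 and -0.089 m and y of offcut_2 in the frame of deburr_plate between -0.09 and 0.09 m and x of offcut_3 in the frame of deburr_plate between -0.175 and -0.089 m and y of offcut_3 in the frame of deburr_plate between -0.09 and 0.09 m and x of offcut_4 in the frame of deburr_plate between -0.175 and -0.089 m and y of offcut_4 in the frame of deburr_plate between -0.09 and 0.09 m), for 0.2 s.
2. the scraper sits on its sloped rest, let go (x of scraper in the frame of ledge between -0.012 and 0.012 m and y of scraper in the frame of ledge between -0.02 and 0.02 m and z of scraper in the frame of ledge between -0.003 and 0.004 m and angle between the z axis of scraper and the z axis of ledge, either way round below 0.12 rad and angle between the y axis of scraper and the y axis of ledge, either way round below 0.2 rad and contact force between the fingers and scraper below 0.1 N), for 0.2 s.
At the end, for the whole second after the job is handed in: All five offcuts rest in the catch tray, below its rim. The scraper, let go and at rest, sits flat on the sloped ledge: origin within 12 mm (along the slope), 20 mm (sideways) and 4 mm (off the face) of its centre, z within 0.12 rad of its normal, length within 0.2 rad of its width (all of step 1 and all of step 2 and linear speed of scraper below 0.02 m/s and linear speed of each of offcut_0, offcut_1, offcut_2, offcut_3, offcut_4 below 0.03 m/s); the robot touches nothing.
It fails at once if an offcut is touched by the gripper or arm (contact force between any of the fingers, the arm and offcut_0 above 0.5 N or contact force between any of the fingers, the arm and offcut_1 above 0.5 N or contact force between any of the fingers, the arm and offcut_2 above 0.5 N or contact force between any of the fingers, the arm and offcut_3 above 0.5 N or contact force between any of the fingers, the arm and offcut_4 above 0.5 N).
It fails at once if a bystander is moved by more than 20 mm (distance of any of collet, lens_box, sensor_head from where it was at the start of the episode above 0.02 m).
It also fails if it takes over 48 s, if anything falls off the work surface, if the arm or the gripper's body presses on something with over 40 N, if the wrist force passes 120 N, or if a joint passes its speed limit or range.

ROBOT

A 6-joint arm with a two-finger parallel gripper is mounted at the origin on a cart in front of the work surface, level with it; the furniture and walls round the work are solid. World frame = base frame: x ahead of the robot, y to its left, z up, the work surface at z = 0. Lengths are in mm, angles in rad, forces in N, time in s.
With the tool pointing down it reaches from about 350 to 975 mm from the base axis. Payload 7.1 kg.
Tool frame: the origin (TCP) lies midway between the tips of the shut fingers; the grasp point (between the pads) lies 19 mm behind it (ctrl.grip_depth is the distance from the TCP to the grasp point, in mm); z points along the fingers, y is the line along which they close (so a half turn about z gives the same grasp; the last joint's range is limited). The gripper opens to 88 mm and grips with 3 to 60 N. Pads are 20 mm wide; open, the fingers measure 115 mm over their backs; the gripper's body (75 mm by 178 mm) begins 61 mm behind the grasp point.
Start: joints at [1.269, 0.423, 1.63, -0, 1.089, -0.019], TCP at [174.372, 600.166, 222.675] pointing down, gripper open.
Joint ranges: [-3, 3], [-0.9, 2.11], [0.09, 2.58], [-1.31, 4.45], [0.11, 2.69], [-2.54, 2.54]. Speed limits (rad/s): [2.39, 2.39, 3.01, 3.14, 3.14, 3.14].

INTERFACE

Orientations are given as a rotation vector (axis times angle).
In Python, from workcell import get_obs, vision, ctrl gives the robot as it stands.
- The arm moves only by the tool step_arm, never from a script. Its argument "plan" is a list of rows, each a list of 7 numbers: the opening, from -1 (shut) to 1 (fully open), then the shift along the tool's x, y, z as a fraction of full scale, then the turn, a rotation vector about the tool's x, y, z as a fraction of full scale. In form: [[fingers, dx, dy, dz, wx, wy, wz], ...]. A call has 1 to 20 rows; each row shifts and turns the commanded pose from where the row before left it, along the tool's axes as they then stand; what a row does not reach is not made up. Full scale, the value 1, is 50 mm for a shift and 0.12 rad for a turn. A row lasts 1/8 s, in which the tool goes at most 62.5 mm and 10.7 degrees, less where a joint would pass 70% of its speed; a pose out of reach is approached as far as the arm can. A call with a number of a shift or a turn outside -1 to 1 is refused whole. A call with a gripper value outside its range is refused whole. The fingers move at their own pace and stop on an object; the grip force is fixed at half the most. Time passes only in rows, so rows that do not move let the fingers close. It gives the time, the measured TCP pose, the force, the opening and the grip force at its end, in the units of the state.
- get_obs(): the state, without advancing time (a new reading comes with each control period).
- vision.get_image(name): name is "scene" or "top" or "wrist"; returns a dict with "pixels" (400x640x3 uint8, red, green, blue), "depth" (400x640 float32, mm along the optical axis (not along the pixel's ray), 0 where there is no reading), "fx", "fy", "cx", "cy" (pixels), "k1" (the pictures are not rectified: a ray, as slopes to the right and down, at radius r is drawn at 1 + k1 r^2 times it, then the intrinsics apply), "T" (4x4, takes a point from camera to world coordinates); the wrist camera has in their place "T_tool_cam" (4x4, takes a point from camera to tool coordinates, whose origin is the TCP and whose axes are the flange's). Camera axes: x right, y down, z forward; pixel columns grow to the right and rows downward; lengths in mm; the calibration is good to about 2 mm. A picture is of the moment at which its call begins: read the wrist's pose just before it.
- ctrl.close_job(): hands the job in; it is judged then, once.
The state is a dict: "t": time; "qpos": joint angles; "qvel": joint speeds; "joint_torque": joint torques, N m; "ee_pos": TCP position; "orientation": TCP orientation; "ft_force": force on the tool from outside, world axes, zero at the start; "moment": the same for the moment, N m; "width": finger opening in mm; "grasp_force": force on a finger pad.
Only numpy, scipy, OpenCV 4.12 (cv2) and the standard library are available. Lean on these libraries where they do the work, as an engineer would, in place of code of your own. Each camera call takes 0.05 s, during which the arm holds its last target. There are 200 camera calls.

## Working session

There is one attempt and no reset: what is moved stays moved. The work goes in short steps, Python scripts to look and compute and a tool call to move; the robot and the scene stay as the last step left them, time stands still between calls to the robot, and variables do not carry over. Pictures are saved under pics/ and viewed, at most 10 in all, crops included, and the job is handed in when it is done.

Besides the shell and the picture viewer there is one more tool, called after "Call:" as name(argument=value, ...), one argument or row to a line, values as JSON. step_arm: Moves the arm, as the interface text tells. Its arguments: {"type":"object","properties":{"plan":{"type":"array","items":{"type":"array","items":{"type":"number","minimum":-1,"maximum":1}}}},"required":["plan"]}

```bash
mkdir -p pics
cat > h.py <<'E'
import numpy as np,cv2
from workcell import get_obs,vision,ctrl
from scipy.spatial.transform import Rotation as R
def cam(n):
    o=get_obs(); d=vision.get_image(n)
    if 'T' not in d:
        T=np.eye(4);T[:3,:3]=R.from_rotvec(o['orientation']).as_matrix();T[:3,3]=o['ee_pos'];d['T']=T@d['T_tool_cam']
    return d
def rays(d,uv):
    uv=np.atleast_2d(np.array(uv,float));p=np.c_[(uv[:,0]-d['cx'])/d['fx'],(uv[:,1]-d['cy'])/d['fy']];s=p.copy()
    for _ in range(20): s=p/(1+d['k1']*(s**2).sum(1,keepdims=True))
    return np.c_[s,np.ones(len(s))]
def onz(d,uv,z):
    r=rays(d,uv)@d['T'][:3,:3].T;o=d['T'][:3,3];return o+r*((z-o[2])/r[:,2])[:,None]
def cloud(d):
    h,w=d['depth'].shape;u,v=np.meshgrid(np.arange(w),np.arange(h))
    r=rays(d,np.c_[u.ravel(),v.ravel()])*d['depth'].reshape(-1,1)
    return (r@d['T'][:3,:3].T+d['T'][:3,3]).reshape(h,w,3)
def save(d,n): cv2.imwrite(f'pics/{n}.png',d['pixels'][:,:,::-1])
E
python3 - <<'E'
from h import *
print(get_obs())
for n in('scene','top'):
    d=cam(n);save(d,n+'1');print(n,d['T'].round(2).tolist(),d['fx'],d['k1'])
E
```

```text
{'t': 0.0, 'qpos': array([ 1.26902416e+00,  4.23802105e-01,  1.63067232e+00,  1.47160216e-05,
        1.08857885e+00, -1.89775040e-02]), 'qvel': array([-0.00255177, -0.00133759, -0.0002604 ,  0.00080299,  0.00243766,
        0.00038927]), 'joint_torque': array([-7.45177331e-04, -5.44607449e+01, -2.73680323e+01,  6.44807867e-02,
        2.24716763e-02, -7.56231839e-05]), 'ee_pos': array([174.19799777, 599.67228213, 221.93281906]), 'orientation': array([-4.42709913e-01, -3.10999372e+00,  2.26145127e-03]), 'ft_force': array([ 0.00346073,  0.08229662, -0.57741409]), 'moment': array([-0.00242373, -0.00259283,  0.00503673]), 'grasp_force': 0.0, 'width': 87.83582700378392}
scene [[0.71, -0.33, 0.63, -171.28], [-0.71, -0.31, 0.64, -555.01], [-0.02, -0.89, -0.45, 542.95], [0.0, 0.0, 0.0, 1.0]] 452.9529027386212 -0.08075373826984762
top [[0.13, -0.97, 0.21, 279.32], [-0.99, -0.13, 0.02, 61.8], [0.01, -0.22, -0.98, 913.53], [0.0, 0.0, 0.0, 1.0]] 415.1567259483403 0.029028751933084802
```

View pics/scene1.png

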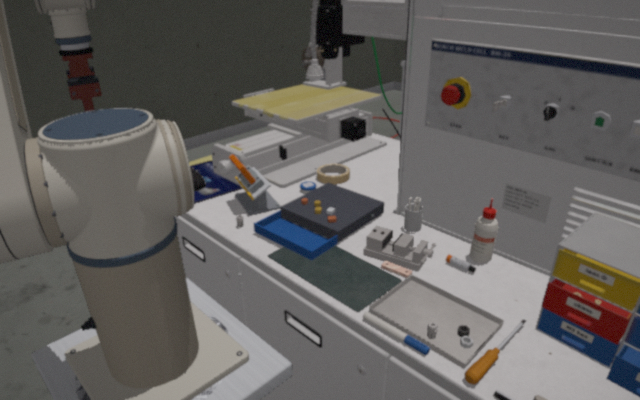

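View pics/top1.png

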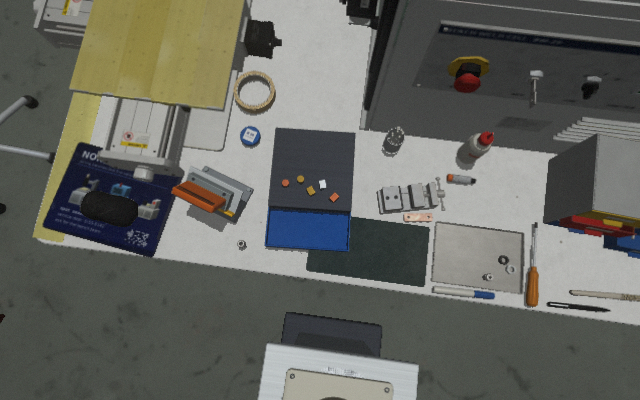

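The scene view shows the slotted rest at (250,190) and the plate with its offcuts at (325,212). In the top view the plate is at (312,170), the tray at (308,230), the rest and scraper at (215,193), and the offcuts between (285,183) and (334,198). The collet is at (241,244), the lens box at (250,135) and the sensor at (461,180).

Run:
```python
from h import *
d=cam('top');P=cloud(d);im=d['pixels'];hsv=cv2.cvtColor(im,cv2.COLOR_RGB2HSV)
print('depth ok',(d['depth']>0).mean())
def reg(m,box):
    k=np.zeros(m.shape,np.uint8);x0,y0,x1,y1=box;k[y0:y1,x0:x1]=m[y0:y1,x0:x1];return k
# plate: dark pixels by height
pm=reg((abs(P[...,2]-36)<8)&(hsv[...,2]<110)&(hsv[...,1]<120),(262,120,362,215))
pm=cv2.morphologyEx(pm.astype(np.uint8),cv2.MORPH_CLOSE,np.ones((13,13)))
c=max(cv2.findContours(pm,0,cv2.CHAIN_APPROX_NONE)[0],key=cv2.contourArea)
w=onz(d,c[:,0],36.)[:,:2].astype(np.float32)
print('plate',cv2.minAreaRect(w),'z',np.median(P[pm>0][:,2]))
tm=reg((hsv[...,0]>100)&(hsv[...,0]<125)&(hsv[...,1]>150),(260,200,358,255)).astype(np.uint8)
c=max(cv2.findContours(tm,0,cv2.CHAIN_APPROX_NONE)[0],key=cv2.contourArea)
print('tray',cv2.minAreaRect(onz(d,c[:,0],27.)[:,:2].astype(np.float32)))
om=reg((hsv[...,2]>120),(275,170,345,207)).astype(np.uint8)
n,l,s,ce=cv2.connectedComponentsWithStats(om)
for i in range(1,n): print('off',s[i].tolist(),ce[i].round(1),onz(d,ce[i]+0,45.).round(1),im[int(ce[i][1]),int(ce[i][0])])
og=reg((hsv[...,0]<14)&(hsv[...,1]>150)&(hsv[...,2]>90),(165,165,262,228)).astype(np.uint8)
q=P[(og>0)&(d['depth']>0)];print('orange',len(q),np.percentile(q,[2,50,98],axis=0).round(1))
ys=reg((hsv[...,0]>17)&(hsv[...,0]<32)&(hsv[...,1]>120),(165,165,262,228))>0
print('yellow',ys.sum(),np.percentile(P[ys],[2,50,98],axis=0).round(1))
for n,b in(('collet',(232,236,250,252)),('lens',(238,122,264,148)),('sensor',(443,170,480,190))):
    x0,y0,x1,y1=b;q=P[y0:y1,x0:x1].reshape(-1,3);q=q[q[:,2]>8];print(n,len(q),q.mean(0).round(1),q.min(0).round(1),q.max(0).round(1))
cr=cv2.resize(im[110:260,165:365],None,fx=4,fy=4,interpolation=cv2.INTER_CUBIC);cv2.imwrite('pics/c1.png',cr[:,:,::-1])
```

```text
depth ok 0.99591796875
plate ((524.06689453125, 113.92027282714844), (180.16690063476562, 179.23399353027344), 3.776731252670288) z 34.722225216026914
tray ((391.1961975097656, 105.14823150634766), (80.9091567993164, 177.72116088867188), 3.778458595275879)
off [297, 176, 7, 6, 36] [300.1 178.4] [[496.3 135.8  45. ]] [154 125  57]
off [282, 179, 7, 7, 36] [284.9 182.2] [[483.4 166.9  45. ]] [160  89  59]
off [319, 180, 7, 9, 50] [322.1 183.6] [[491.2  87.2  45. ]] [208 213 215]
off [307, 186, 8, 9, 45] [310.4 190.3] [[473.2 110.2  45. ]] [158 128  55]
off [330, 193, 9, 9, 44] [333.8 196.8] [[465.8  58.6  45. ]] [178  99  66]
orange 695 [[392.  282.   83.7]
 [417.8 323.2 112.7]
 [445.1 368.2 127.5]]
yellow 62 [[394.4 262.9  46. ]
 [401.2 275.3  54.2]
 [406.3 294.8  58.3]]
collet 54 [341.8 238.   39.6] [279.3  61.8   9. ] [350.8 251.1 913.5]
lens 313 [583.4 264.   27. ] [279.3  61.8   9.1] [610.5 288.8 913.5]
sensor 207 [ 541.9 -207.4   44.5] [ 279.3 -251.     8.4] [560.3  61.8 913.5]
```

View pics/c1.png

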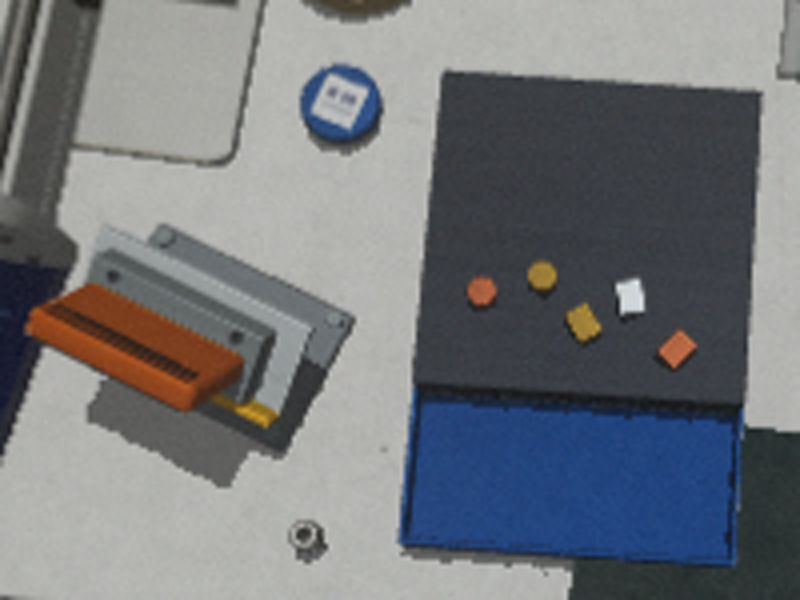

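The crop shows five offcuts: copper disc (482,291), brass disc (542,276), brass block (583,323), aluminium block (630,297) and copper block (677,349). The grip leans toward the low (yellow lip) side. Next I'll fit the rest's pose.

```bash
cat >> h.py <<'E'
def fitplane(q,it=300,tol=1.5,seed=0):
    g=np.random.default_rng(seed);best=None
    for _ in range(it):
        a,b,c=q[g.choice(len(q),3,False)];n=np.cross(b-a,c-a);l=np.linalg.norm(n)
        if l<1e-6: continue
        m=abs((q-a)@(n/l))<tol
        if best is None or m.sum()>best.sum(): best=m
    p=q[best];c=p.mean(0);n=np.linalg.svd(p-c)[2][2];return n*np.sign(n[2]),c,best
def grip(d,box,show=True):
    P=cloud(d);hsv=cv2.cvtColor(d['pixels'],cv2.COLOR_RGB2HSV)
    m=(hsv[...,0]<14)&(hsv[...,1]>140)&(hsv[...,2]>60)&(d['depth']>0)
    k=np.zeros(m.shape,bool);x0,y0,x1,y1=box;k[y0:y1,x0:x1]=1;m=(m&k)
    m=cv2.erode(m.astype(np.uint8),np.ones((3,3)))>0
    q=P[m]
    for i in range(2):
        n,c,b=fitplane(q);p=q[b];
        y=np.array([-n[1],n[0],0]);y/=np.linalg.norm(y);s=(p-c)@y;t=(p-c)@np.cross(n,y)
        print('plane n',n.round(3),'tilt',np.degrees(np.arccos(n[2])).round(1),'az',np.degrees(np.arctan2(n[1],n[0])).round(1),'c',c.round(1),b.sum(),'ext',np.ptp(s).round(1),np.ptp(t).round(1),'mid',(c+y*(s.max()+s.min())/2+np.cross(n,y)*(t.max()+t.min())/2).round(1))
        q=q[~b]
        if len(q)<40: break
E
python3 - <<'E'
from h import *
grip(cam('top'),(165,165,262,228))
d=cam('scene');grip(d,(220,145,275,210))
# ledge top / foot planes and yellow platform heights from top
d=cam('top');P=cloud(d);q=P[160:230,165:262].reshape(-1,3);h=cv2.cvtColor(d['pixels'],cv2.COLOR_RGB2HSV)[160:230,165:262].reshape(-1,3)
q=q[(h[:,1]<60)&(q[:,2]>35)&(q[:,2]<105)]
for i in range(3):
    n,c,b=fitplane(q);print(n.round(3),c.round(1),b.sum(),np.degrees(np.arctan2(n[1],n[0])).round(1));q=q[~b]
print('obst',[(u,v,P[v,u].round(0)) for u,v in((150,50),(145,115),(205,130),(145,160),(110,205),(255,90),(260,35))])
print(R.from_rotvec(get_obs()['orientation']).as_matrix().round(3))
E
```

```text
plane n [ 0.795 -0.28   0.538] tilt 57.5 az -19.4 c [421.8 318.1 106.5] 314 ext 85.1 50.5 mid [421.7 320.5 107.8]
plane n [-0.45   0.142  0.882] tilt 28.2 az 162.5 c [406.1 327.7 124.3] 125 ext 86.8 9.1 mid [406.  327.8 124.2]Traceback (most recent call last):
  File "<stdin>", line 3, in <module>
  File "h.py", line 35, in grip
    n,c,b=fitplane(q);p=q[b];
          ~~~~~~~~^^^
  File "h.py", line 23, in fitplane
    a,b,c=q[g.choice(len(q),3,False)];n=np.cross(b-a,c-a);l=np.linalg.norm(n)
            ~~~~~~~~^^^^^^^^^^^^^^^^
  File "numpy/random/_generator.pyx", line 864, in numpy.random._generator.Generator.choice
ValueError: a must be a positive integer unless no samples are taken
```

```bash
cat >> h.py <<'E'
n0=np.array([-.473,.163,.866]);n0/=np.linalg.norm(n0)
y0=np.array([-n0[1],n0[0],0]);y0=-y0/np.linalg.norm(y0);x0=np.cross(y0,n0)   # ledge axes
Rg=np.c_[np.cross(x0,-n0),x0,-n0]                    # tool axes at the rest: y=up slope
def plan(p,Rt,o=None,pc=None,Rc=None,N=None):
    "rows of constant body twist to the pose; prints row values"
    o=get_obs()
    if pc is None: pc=o['ee_pos']
    if Rc is None: Rc=R.from_rotvec(o['orientation']).as_matrix()
    w=R.from_matrix(Rc.T@Rt).as_rotvec()
    if N is None: N=int(max(np.linalg.norm(w)/.115,np.linalg.norm(p-pc)/45,1))+1
    M=sum(Rc@R.from_rotvec(w*i/N).as_matrix() for i in range(N))
    s=np.linalg.solve(M,np.array(p)-pc)
    if np.abs(s).max()>50: print('too fast')
    print(N,'rows',(s/50).round(3).tolist(),(w/N/.12).round(3).tolist())
E
python3 - <<'E'
from h import *
print('rest axes',x0.round(3),y0.round(3))
top=np.array([405,328,124.2]);pre=top+45*n0
plan(pre,Rg)
P=cloud(cam('top')).reshape(-1,3)
for a in range(100,651,75):
    print(a,[(b,int(P[(abs(P[:,0]-a)<38)&(abs(P[:,1]-b)<38)][:,2].max(initial=-1))) for b in range(200,700,75)])
E
```

```text
rest axes [ 0.819 -0.282  0.5  ] [ 0.326  0.945 -0.   ]
15 rows [-0.483, 0.04, 0.13] [-0.224, -0.235, 0.877]
100 [(200, -1), (275, -1), (350, -1), (425, -1), (500, -1), (575, -1), (650, -1)]
175 [(200, -1), (275, -1), (350, -1), (425, -1), (500, -1), (575, 231), (650, -1)]
250 [(200, -1), (275, -1), (350, -1), (425, -1), (500, -1), (575, -1), (650, -1)]
325 [(200, 30), (275, 28), (350, 3), (425, 7), (500, 45), (575, 43), (650, 7)]
400 [(200, 37), (275, 130), (350, 130), (425, 7), (500, 48), (575, 49), (650, 6)]
475 [(200, 47), (275, 86), (350, 106), (425, 97), (500, 98), (575, 96), (650, 6)]
550 [(200, 38), (275, 202), (350, 202), (425, 203), (500, 202), (575, 201), (650, 5)]
625 [(200, 38), (275, 203), (350, 204), (425, 202), (500, 203), (575, 202), (650, 5)]
```

Call:
step_arm(
  plan=[
    [1,-0.483,0.04,0.13,-0.224,-0.235,0.877],
    [1,-0.483,0.04,0.13,-0.224,-0.235,0.877],
    [1,-0.483,0.04,0.13,-0.224,-0.235,0.877],
    [1,-0.483,0.04,0.13,-0.224,-0.235,0.877],
    [1,-0.483,0.04,0.13,-0.224,-0.235,0.877],
    [1,-0.483,0.04,0.13,-0.224,-0.235,0.877],
    [1,-0.483,0.04,0.13,-0.224,-0.235,0.877],
    [1,-0.483,0.04,0.13,-0.224,-0.235,0.877],
    [1,-0.483,0.04,0.13,-0.224,-0.235,0.877],
    [1,-0.483,0.04,0.13,-0.224,-0.235,0.877],
    [1,-0.483,0.04,0.13,-0.224,-0.235,0.877],
    [1,-0.483,0.04,0.13,-0.224,-0.235,0.877],
    [1,-0.483,0.04,0.13,-0.224,-0.235,0.877],
    [1,-0.483,0.04,0.13,-0.224,-0.235,0.877],
    [1,-0.483,0.04,0.13,-0.224,-0.235,0.877],
    [1,0,0,0,0,0,0],
    [1,0,0,0,0,0,0],
  ],
)

```text
t: 2.42
ee_pos: [384.5, 336.7, 163.8]
orientation: [2.184, 1.562, 0.419]
ft_force: [-0.2, 0.5, -0.3]
width: 87.7
grasp_force: 0.0
```

Run:
```python
from h import *
o=get_obs();print(o['ee_pos'],o['qpos'],R.from_rotvec(o['orientation']).as_matrix().round(3),Rg.round(3))
d=cam('wrist');save(d,'w1')
try: grip(d,(0,0,640,400))
except Exception as e: print(e)
plan(np.array([405,328,124.2])+45*n0,Rg)
```

```text
[384.5298402  336.70227968 163.78720009] [ 0.99262835  0.33713943  2.06995287 -0.78095628  0.75846281  1.90880663] [[ 0.323  0.82   0.473]
 [ 0.946 -0.28  -0.161]
 [ 0.001  0.5   -0.866]] [[ 0.326  0.819  0.473]
 [ 0.945 -0.282 -0.163]
 [ 0.     0.5   -0.866]]
plane n [-0.255  0.057  0.965] tilt 15.1 az 167.5 c [438.8 268.9  22.9] 22 ext 366.6 149.4 mid [438.5 258.7  23.4]
2 rows [-0.017, -0.007, 0.004] [-0.001, -0.01, 0.007]
```

View pics/w1.png

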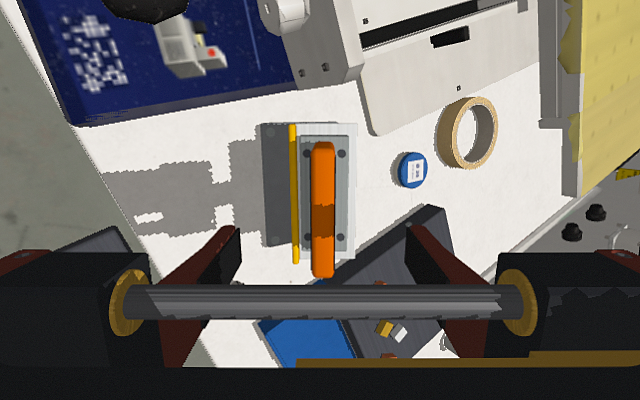

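The wrist view shows the orange grip upright at u≈322, rows 143–277, running parallel to the pads and roughly centred between the fingers. Next I'll refine that in the tool frame.

Run:
```python
from h import *
o=get_obs();Rt=R.from_rotvec(o['orientation']).as_matrix();d=cam('wrist')
h=cv2.cvtColor(d['pixels'],cv2.COLOR_RGB2HSV);print(h[160,322],h[250,322],d['depth'][160,322],d['depth'][250,322])
m=((h[...,0]<20)&(h[...,1]>180)&(h[...,2]>80)).astype(np.uint8)
m[:130]=0;m[290:]=0;m[:,:308]=0;m[:,340:]=0
m=cv2.morphologyEx(m,cv2.MORPH_OPEN,np.ones((3,3)))
P=cloud(d);q=(P[m>0]-o['ee_pos'])@Rt
print(len(q),np.percentile(q,[1,10,50,90,99],axis=0).round(1))
t=q[q[:,2]<np.percentile(q[:,2],30)+3];print('top',np.percentile(t,[1,50,99],axis=0).round(1))
c=max(cv2.findContours(m,0,cv2.CHAIN_APPROX_NONE)[0],key=cv2.contourArea);print(cv2.minAreaRect(c))
# yellow lip
y=((h[...,0]>20)&(h[...,0]<32)&(h[...,1]>150)).astype(np.uint8);y[:115]=0;y[275:]=0;y[:,:280]=0;y[:,305:]=0
q=(P[y>0]-o['ee_pos'])@Rt;print('lip',np.percentile(q,[2,50,98],axis=0).round(1))
g=P[130:255,308:352].reshape(-1,3);g=(g-o['ee_pos'])@Rt;b=np.percentile(g[:,2],[5,30,50,70,95]);print(b.round(1))
```

```text
[ 14 255 217] [ 14 255 213] 206.38423 222.82112
3063 [[-43.2  -6.5  42.5]
 [-33.7  -5.   43.2]
 [  6.6   1.3  44.3]
 [ 40.3   7.1  46.1]
 [ 45.3   8.6  82.9]]
top [[-43.3  -6.5  42.5]
 [  4.5   0.7  44.2]
 [ 44.    8.3  46.6]]
((322.0, 209.5), (135.0, 24.0), 90.0)
lip [[-61.3 -27.  106.9]
 [  2.7 -23.8 108.6]
 [ 56.8 -21.4 117.2]]
[ 43.2  44.6  64.1 101.7 120.5]
```

Call:
step_arm(
  plan=[
    [1,0.005,0.005,0.5,0,0,0],
    [1,0.005,0.005,0.5,0,0,0],
    [1,0.005,0.005,0.4,0,0,0],
    [1,0,0.005,0.3,0,0,0],
    [1,0,0,0,0,0,0],
    [-1,0,0,0,0,0,0],
    [-1,0,0,0,0,0,0],
    [-1,0,0,0,0,0,0],
    [-1,0,0,0,0,0,0],
    [-1,0,0,0,0,0,0],
    [-1,0,0,0,0,0,0],
  ],
)

```text
t: 3.9
ee_pos: [425.4, 322.2, 90.3]
orientation: [2.185, 1.559, 0.418]
ft_force: [-0.3, 0.2, 0.2]
width: 31.2
grasp_force: 0.0
```

Run:
```python
from h import *
o=get_obs();print(o)
np.savez('grasp.npz',p=o['ee_pos'],r=o['orientation'],q=o['qpos'])
```

```text
{'t': 3.9, 'qpos': array([ 0.90244391,  0.49496557,  2.07364309, -0.96006225,  0.61392561,
        2.04882644]), 'qvel': array([ 0.00045736,  0.00110768, -0.00243701, -0.00066098, -0.00169283,
        0.00110704]), 'joint_torque': array([ 1.85970787e-02, -4.58245683e+01, -1.44912672e+01, -9.80068222e-01,
        8.36891066e-01,  3.61884967e-02]), 'ee_pos': array([425.4210019 , 322.18384949,  90.31255339]), 'orientation': array([2.18536056, 1.55933347, 0.41812409]), 'ft_force': array([-0.34457216,  0.17761871,  0.1811919 ]), 'moment': array([0.01969748, 0.24298128, 0.02466151]), 'grasp_force': 0.0, 'width': 31.24060216228232}
```

Call:
step_arm(
  plan=[
    [-1,0,0,0,0,0,0],
    [-1,0,0,0,0,0,0],
    [-1,0,0,0,0,0,0],
    [-1,0,0,0,0,0,0],
    [-1,0,0,0,0,0,0],
  ],
)

```text
t: 4.53
ee_pos: [425.4, 322.2, 90.2]
orientation: [2.185, 1.559, 0.418]
ft_force: [-0.6, -0.4, -1.3]
width: 15.8
grasp_force: 30.0
```

```bash
cat >> h.py <<'E'
yaw=np.radians(3.8);px=np.array([np.cos(yaw),np.sin(yaw),0]);py=np.array([-px[1],px[0],0]);pc0=np.array([524.1,113.9,0])
Rp=np.c_[-py*-1,px,[0,0,-1]]  # tool y=plate x, z down -> x=y cross z
Rp[:,0]=np.cross(px,[0,0,-1])
E
python3 - <<'E'
from h import *
o=get_obs();print(o['t'],o['width'],o['grasp_force'],o['ee_pos'],o['ft_force'])
np.savez('grasp.npz',p=o['ee_pos'],r=o['orientation'],q=o['qpos'])
Rc=R.from_rotvec(o['orientation']).as_matrix()
lift=o['ee_pos']-70*Rc[:,2]
# above plate: stroke A start x=+20,y=-15
T=pc0+px*20+py*-15+[0,0,36+35+50]
print('lift end',lift);plan(T,Rp,pc=lift,Rc=Rc);print(Rp.round(3),Rc.round(3),T)
E
```

```text
4.525 15.785697561030767 29.999683499336243 [425.36386348 322.15095939  90.2070344 ] [-0.63053129 -0.37854404 -1.28396382]
lift end [392.26690159 333.53098028 150.82952394]
7 rows [-0.588, 0.494, 0.253] [0.615, 0.124, -0.462]
[[-0.066  0.998  0.   ]
 [ 0.998  0.066  0.   ]
 [ 0.     0.    -1.   ]] [[ 0.325  0.819  0.473]
 [ 0.946 -0.282 -0.163]
 [ 0.     0.5   -0.866]] [545.05013787 100.25845598 121.        ]
```

Call:
step_arm(
  plan=[
    [-1,0,0,-0.2,0,0,0],
    [-1,0,0,-0.4,0,0,0],
    [-1,0,0,-0.4,0,0,0],
    [-1,0,0,-0.4,0,0,0],
    [-1,-0.457,0.384,0.17,0.478,0.096,-0.359],
    [-1,-0.457,0.384,0.17,0.478,0.096,-0.359],
    [-1,-0.457,0.384,0.17,0.478,0.096,-0.359],
    [-1,-0.457,0.384,0.17,0.478,0.096,-0.359],
    [-1,-0.457,0.384,0.17,0.478,0.096,-0.359],
    [-1,-0.457,0.384,0.17,0.478,0.096,-0.359],
    [-1,-0.457,0.384,0.17,0.478,0.096,-0.359],
    [-1,-0.457,0.384,0.17,0.478,0.096,-0.359],
    [-1,-0.457,0.384,0.17,0.478,0.096,-0.359],
    [-1,0,0,0,0,0,0],
    [-1,0,0,0,0,0,0],
  ],
)

```text
t: 6.4
ee_pos: [541.6, 102.6, 130.9]
orientation: [-2.148, -2.292, 0.001]
ft_force: [-0.5, -0.2, -3.3]
width: 15.9
grasp_force: 30.0
```

Run:
```python
from h import *
o=get_obs();print(o['t'],o['width'],o['grasp_force'],o['ee_pos'],o['ft_force'],o['qpos'])
plan(pc0+px*20+py*-15+[0,0,36+35+15],Rp)
# offcut positions & scraper pose now
d=cam('top');save(d,'top2');P=cloud(d);im=d['pixels'];h=cv2.cvtColor(im,cv2.COLOR_RGB2HSV)
m=((h[...,0]<20)&(h[...,1]>150)&(h[...,2]>80)&(P[...,2]>55)&(P[...,1]<250)&(P[...,0]>400)&(P[...,0]<650)&(P[...,2]<170)).astype(np.uint8)
q=P[m>0];print(len(q),np.percentile(q,[2,50,98],axis=0).round(1) if len(q) else '')
cv2.imwrite('pics/c2.png',cv2.resize(im[90:260,200:400],None,fx=4,fy=3.5)[:,:,::-1])
```

```text
6.4 15.929442923116742 29.99827891588211 [541.61605025 102.61519    130.93077524] [-0.53590129 -0.2294077  -3.27529541] [ 1.65707313e-01  4.42518612e-01  1.85688750e+00 -1.29809600e-04
  8.42792961e-01  1.00657426e-01]
2 rows [-0.026, 0.033, 0.449] [-0.002, 0.001, -0.005]
112 [[ 488.5 -441.    63.1]
 [ 612.9 -231.9  115.1]
 [ 626.  -221.5  131.4]]
```

View pics/c2.png

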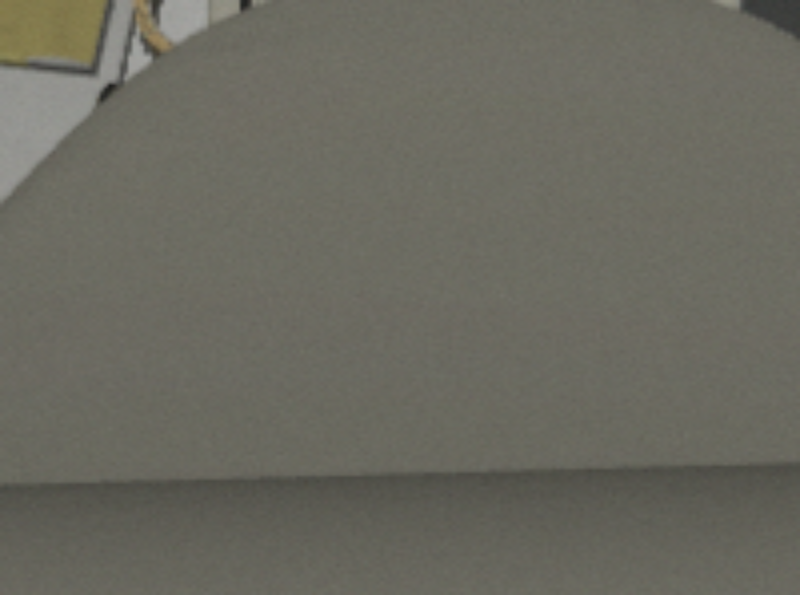

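The arm blocks the top camera, so I'll use the wrist view.

Run:
```python
from h import *
d=cam('wrist');save(d,'w2')
```

```text
(no output)
```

View pics/w2.png

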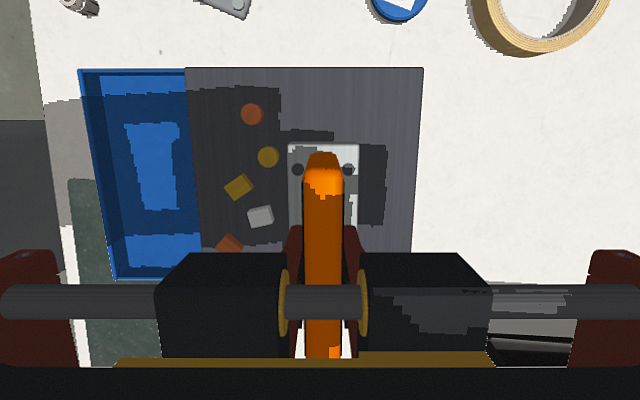

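The wrist view shows the plate with the sole's +y end at (288–358,145). The offcuts are at copper disc (251,114), brass disc (268,156), brass block (239,187), aluminium (260,216) and copper block (229,244).

Run:
```python
from h import *
o=get_obs();d=cam('wrist')
def pf(uv,z):
    w=onz(d,uv,z)-pc0;return np.c_[w@px,w@py].round(1)
print('off',pf([(251,114),(268,156),(239,187),(260,216),(229,244)],45).tolist())
print('plate corners/edge',pf([(186,68),(422,68),(199,230)],36).tolist())
zt=o['ee_pos'][2]-17
print('sole end corners',pf([(288,145),(358,145)],zt).tolist(),'depth',d['depth'][150,300], cloud(d)[150,292:356:9,2].round(1))
w=o['ee_pos']-pc0;print('tcp',w@px,w@py)
print('tray',pf([(78,70),(117,279)],27).tolist())
```

```text
off [[-36.5, 54.4], [-25.2, 23.2], [-49.0, -1.1], [-33.7, -24.9], [-60.3, -48.9]]
plate corners/edge [[-85.2, 87.9], [90.8, 87.6], [-87.5, -40.0]]
sole end corners [[-2.3, 37.5], [36.2, 37.5]] depth 177.66629 [114.4 116.  116.  115.6 114.6 115.2 115.7 114.6]
tcp 16.62530382085748 -11.905105179072159
tray [[-173.0, 88.0], [-170.4, -90.4]]
```

Call:
step_arm(
  plan=[
    [-1,-0.06,0,0.4,0,0,0],
    [-1,0,0,0.4,0,0,-0.01],
    [-1,0,0,0.2,0,0,0],
    [-1,0,0,0.12,0,0,0],
    [-1,0,0,0.04,0,0,0],
    [-1,0,0,0.02,0,0,0],
    [-1,0,0,0,0,0,0],
  ],
)

```text
t: 7.42
ee_pos: [543.2, 99.4, 72.4]
orientation: [2.145, 2.294, 0.001]
ft_force: [0.4, 0.8, -3.9]
width: 16.3
grasp_force: 30.0
```

Call:
step_arm(
  plan=[
    [-1,0,0,0.02,0,0,0],
    [-1,0,-0.2,0,0,0,0],
    [-1,0,-0.25,0,0,0,0],
    [-1,0,-0.25,0,0,0,0],
    [-1,0,-0.25,0,0,0,0],
    [-1,0,-0.25,0,0,0,0],
    [-1,0,-0.25,0,0,0,0],
    [-1,0,-0.25,0,0,0,0],
    [-1,0,-0.25,0,0,0,0],
    [-1,0,-0.15,0,0,0,0],
    [-1,0,0,0,0,0,0],
    [-1,0,0,0,0,0,0],
  ],
)

```text
t: 8.93
ee_pos: [437.2, 92.4, 71.2]
orientation: [-2.146, -2.294, 0.001]
ft_force: [-0.8, 0.9, 10.3]
width: 15.7
grasp_force: 30.0
```

Run:
```python
from h import *
o=get_obs();w=o['ee_pos']-pc0;print(o['t'],w@px,w@py,o['ft_force'])
d=cam('wrist');save(d,'w3')
```

```text
8.925 -88.11642798468384 -15.721512245745759 [-0.81350509  0.91860733 10.29651536]
```

View pics/w3.png

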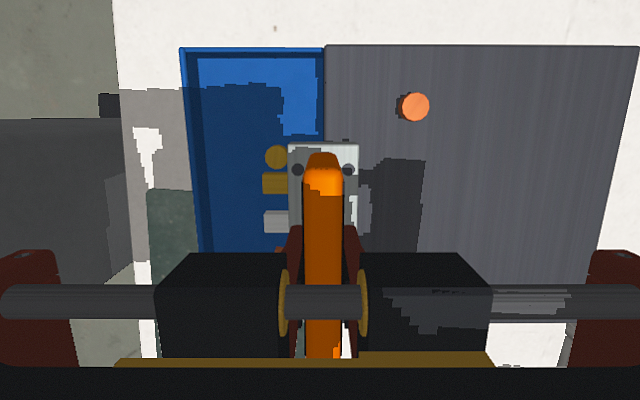

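The wrist view shows that stroke A pushed the four pieces, now at (276,157)–(276,250), over the edge. Only the copper disc is left on the plate, at (415,107).

Call:
step_arm(
  plan=[
    [-1,0,0,-0.4,0,0,0],
    [-1,0,0,-0.4,0,0,0],
    [-1,0.3,0.4,0,0,0,0],
    [-1,0.3,0.4,0,0,0,0],
    [-1,0.3,0.4,0,0,0,0],
    [-1,0.3,0.4,0,0,0,0],
    [-1,0.08,0.4,0,0,0,0],
    [-1,0,0,0,0,0,0],
  ],
)

```text
t: 9.98
ee_pos: [532.8, 162.9, 109.9]
orientation: [-2.145, -2.293, 0.004]
ft_force: [-1.1, -0.7, -3.4]
width: 15.8
grasp_force: 30.0
```

Run:
```python
from h import *
o=get_obs();w=o['ee_pos']-pc0;print(o['t'],w@px,w@py,o['ee_pos'],o['ft_force'])
d=cam('wrist');save(d,'w4');P=cloud(d)
h=cv2.cvtColor(d['pixels'],cv2.COLOR_RGB2HSV);W=P-pc0;X=W@px;Y=W@py
m=((X>-172)&(X<60)&(abs(Y)<88)&(P[...,2]<60)&(((h[...,0]<35)&(h[...,1]>80))|((h[...,1]<40)&(h[...,2]>120)))).astype(np.uint8)
n,l,s,c=cv2.connectedComponentsWithStats(m)
for i in range(1,n):
    if s[i][4]>60: k=l==i;print(c[i].round(),s[i][4],'x',X[k].mean().round(1),'y',Y[k].mean().round(1),'z',np.percentile(P[k][:,2],[10,50,90]).round(1),d['pixels'][k].mean(0).astype(int))
```

```text
9.975 11.885993195602431 48.328000274304166 [532.75697639 162.90948076 109.86659147] [-1.10125029 -0.68089865 -3.38804306]
[256. 199.] 437 x -36.0 y 55.3 z [41.  46.8 47.8] [106  60  37]
[168. 238.] 783 x -118.7 y 13.8 z [11.1 17.6 18.7] [114  90  30]
[163. 274.] 62 x -126.4 y -19.6 z [17.  17.7 18.5] [203 203 201]
```

View pics/w4.png

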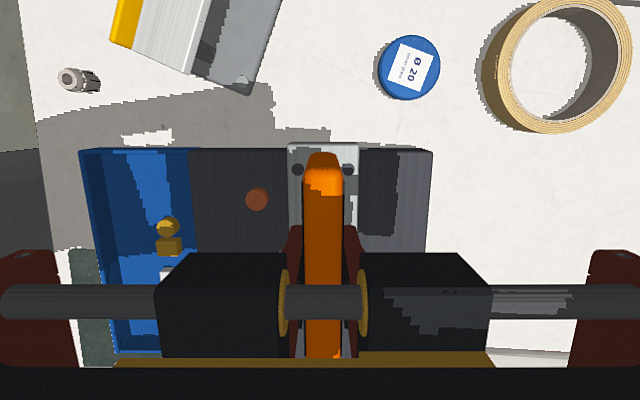

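The wrist view shows two brass pieces lying flat in the tray at (168,238) with their tops at 18 mm, aluminium beside them, and the copper disc left on the plate at (256,199).

Call:
step_arm(
  plan=[
    [-1,0,0,0.4,0,0,0],
    [-1,0,0,0.25,0,0,0],
    [-1,0,0,0.11,0,0,0],
    [-1,0,-0.2,0,0,0,0],
    [-1,0,-0.25,0,0,0,0],
    [-1,0,-0.25,0,0,0,0],
    [-1,0,-0.25,0,0,0,0],
    [-1,0,-0.25,0,0,0,0],
    [-1,0,-0.25,0,0,0,0],
    [-1,0,-0.25,0,0,0,0],
    [-1,0,-0.25,0,0,0,0],
    [-1,0,-0.05,0,0,0,0],
    [-1,0,0,0,0,0,0],
    [-1,0,0,-0.4,0,0,0],
    [-1,0,0,-0.5,0,0,0],
    [-1,0,0,-0.5,0,0,0],
    [-1,0,0.5,0,0,0,0],
    [-1,0,0.5,0,0,0,0],
    [-1,0,0,0,0,0,0],
  ],
)

```text
t: 12.4
ee_pos: [485.8, 159.9, 143.3]
orientation: [2.146, 2.292, 0.003]
ft_force: [0.0, 0.1, -3.4]
width: 15.9
grasp_force: 30.0
```

Run:
```python
from h import *
o=get_obs();w=o['ee_pos']-pc0;print(o['t'],w@px,w@py,o['ee_pos'],o['ft_force'])
d=cam('wrist');save(d,'w5');P=cloud(d)
h=cv2.cvtColor(d['pixels'],cv2.COLOR_RGB2HSV);W=P-pc0;X=W@px;Y=W@py
m=((X>-172)&(X<60)&(abs(Y)<88)&(P[...,2]<60)&(((h[...,0]<35)&(h[...,1]>80))|((h[...,1]<40)&(h[...,2]>120)))).astype(np.uint8)
n,l,s,c=cv2.connectedComponentsWithStats(m)
for i in range(1,n):
    if s[i][4]>40: k=l==i;print(c[i].round(),s[i][4],'x',X[k].mean().round(1),'y',Y[k].mean().round(1),'z',np.percentile(P[k][:,2],[10,50,90]).round(1),d['pixels'][k].mean(0).astype(int))
g=np.load('grasp.npz');Rc=R.from_rotvec(g['r']).as_matrix()
plan(g['p']-70*Rc[:,2],Rc,N=12)
```

```text
12.4 -35.17666458438835 48.40150505124045 [485.7929159  159.86379804 143.27528598] [ 0.03449586  0.08119693 -3.40942129]
[249. 182.] 208 x -100.8 y 55.7 z [17.  22.4 24. ] [106  58  34]
[233. 215.] 250 x -118.5 y 23.7 z [13.5 17.8 18.8] [106  84  29]
[233. 234.] 324 x -119.9 y 5.7 z [13.2 17.8 18.8] [145 114  37]
12 rows [0.272, -0.179, -0.063] [-0.359, -0.072, 0.27]
```

View pics/w5.png

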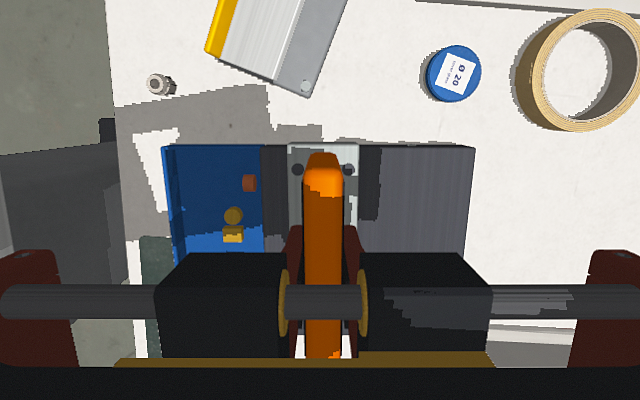

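The wrist view shows the plate clear. The copper disc is in the tray leaning on its edge at (249,182) with its top at 24 mm, and the brass pieces are at (233,225). Next I'll take the scraper back to the rest.

Call:
step_arm(
  plan=[
    [-1,0.272,-0.179,-0.063,-0.359,-0.072,0.27],
    [-1,0.272,-0.179,-0.063,-0.359,-0.072,0.27],
    [-1,0.272,-0.179,-0.063,-0.359,-0.072,0.27],
    [-1,0.272,-0.179,-0.063,-0.359,-0.072,0.27],
    [-1,0.272,-0.179,-0.063,-0.359,-0.072,0.27],
    [-1,0.272,-0.179,-0.063,-0.359,-0.072,0.27],
    [-1,0.272,-0.179,-0.063,-0.359,-0.072,0.27],
    [-1,0.272,-0.179,-0.063,-0.359,-0.072,0.27],
    [-1,0.272,-0.179,-0.063,-0.359,-0.072,0.27],
    [-1,0.272,-0.179,-0.063,-0.359,-0.072,0.27],
    [-1,0.272,-0.179,-0.063,-0.359,-0.072,0.27],
    [-1,0.272,-0.179,-0.063,-0.359,-0.072,0.27],
    [-1,0,0,0,0,0,0],
    [-1,0,0,0,0,0,0],
  ],
)

```text
t: 14.2
ee_pos: [391.3, 333.0, 150.9]
orientation: [2.185, 1.56, 0.417]
ft_force: [-0.1, -0.5, -3.6]
width: 15.9
grasp_force: 30.0
```

Run:
```python
from h import *
g=np.load('grasp.npz');Rc=R.from_rotvec(g['r']).as_matrix()
o=get_obs();print(o['t'],o['ee_pos'],o['ft_force'],(Rc.T@(g['p']-o['ee_pos'])).round(2))
plan(g['p']-15*Rc[:,2]+2*Rc[:,1],Rc,N=4)
```

```text
14.2 [391.32887745 332.95937862 150.93846277] [-0.07174903 -0.53307925 -3.56416337] [ 0.85  0.55 70.44]
4 rows [0.004, 0.013, 0.277] [-0.0, 0.001, 0.002]
```

Call:
step_arm(
  plan=[
    [-1,0.004,0.013,0.277,0,0,0],
    [-1,0.004,0.013,0.277,0,0,0],
    [-1,0.004,0.013,0.277,0,0,0],
    [-1,0.004,0.013,0.277,0,0,0],
    [-1,0,0,0.1,0,0,0],
    [-1,0,0,0.1,0,0,0],
    [-1,0,0,0,0,0,0],
  ],
)

```text
t: 15.08
ee_pos: [425.3, 323.2, 95.7]
orientation: [2.185, 1.559, 0.419]
ft_force: [-1.5, 0.3, -3.5]
width: 15.8
grasp_force: 30.0
```

Run:
```python
from h import *
g=np.load('grasp.npz');Rc=R.from_rotvec(g['r']).as_matrix()
o=get_obs();print(o['t'],Rc.T@o['ft_force'],(Rc.T@(g['p']-o['ee_pos'])).round(2),R.from_matrix(Rc.T@R.from_rotvec(o['orientation']).as_matrix()).as_rotvec())
```

```text
15.075 [-0.25158851 -3.07225558  2.23465328] [-0.94 -2.39  4.96] [-7.70699850e-04  3.15140387e-04 -4.56769214e-05]
```

Call:
step_arm(
  plan=[
    [-1,0,0,0.04,0,0,0],
    [-1,0,0,0.04,0,0,0],
    [-1,0,0,0.01,0,0,0],
    [-1,0,0,0,0,0,0],
  ],
)

```text
t: 15.58
ee_pos: [427.4, 322.5, 92.1]
orientation: [2.185, 1.559, 0.419]
ft_force: [-0.0, 0.5, -4.2]
width: 16.0
grasp_force: 30.0
```

Run:
```python
from h import *
g=np.load('grasp.npz');Rc=R.from_rotvec(g['r']).as_matrix()
o=get_obs();print(o['t'],Rc.T@o['ft_force'],(Rc.T@(g['p']-o['ee_pos'])).round(2))
```

```text
15.575 [ 0.43206172 -2.23837459  3.56146406] [-1.03 -2.48  0.7 ]
```

Under 1 mm to go. I'll lower until it makes contact, then release.

Call:
step_arm(
  plan=[
    [-1,0,0,0.015,0,0,0],
    [-1,0,0,0.01,0,0,0],
    [-1,0,0,0,0,0,0],
  ],
)

```text
t: 15.95
ee_pos: [427.9, 322.4, 91.3]
orientation: [2.185, 1.559, 0.42]
ft_force: [-4.9, 0.3, 3.9]
width: 15.9
grasp_force: 30.0
```

Call:
step_arm(
  plan=[
    [1,0,0,0,0,0,0],
    [1,0,0,0,0,0,0],
    [1,0,0,0,0,0,0],
    [1,0,0,0,0,0,0],
    [1,0,0,0,0,0,0],
    [1,0,0,-0.3,0,0,0],
    [1,0,0,-0.5,0,0,0],
    [1,0,0,-0.5,0,0,0],
    [1,0,0,-0.5,0,0,0],
    [1,0,0,0,0,0,0],
  ],
)

```text
t: 17.2
ee_pos: [385.2, 338.2, 170.7]
orientation: [2.185, 1.56, 0.424]
ft_force: [0.6, -0.1, -1.2]
width: 87.8
grasp_force: 0.0
```

Run:
```python
from h import *
g=np.load('grasp.npz');Rc=R.from_rotvec(g['r']).as_matrix()
o=get_obs();Rt=R.from_rotvec(o['orientation']).as_matrix();print(o['t'],o['width'],(Rc.T@(g['p']-o['ee_pos'])).round(2))
d=cam('wrist');save(d,'w6')
h=cv2.cvtColor(d['pixels'],cv2.COLOR_RGB2HSV);P=cloud(d);Q=(P-g['p'])@Rc   # grasp-pose tool axes
m=((h[...,0]<20)&(h[...,1]>180)&(h[...,2]>80)&(np.abs(Q[...,1])<15)&(abs(Q[...,0])<60)&(abs(Q[...,2]+41)<6)).astype(np.uint8)
q=Q[m>0];print(len(q),np.percentile(q,[1,50,99],axis=0).round(1));print('n',fitplane(q)[0]@Rc)
y=((h[...,0]>20)&(h[...,0]<32)&(h[...,1]>150)&(abs(Q[...,1]+25)<12)&(abs(Q[...,0])<70)&(Q[...,2]>10));q=Q[y];print('lip',np.percentile(q,[1,50,99],axis=0).round(1))
n,l,s,c=None,None,None,None
d=cam('top');P=cloud(d);h=cv2.cvtColor(d['pixels'],cv2.COLOR_RGB2HSV);W=P-pc0;X=W@px;Y=W@py
m=((X>-175)&(X<90)&(abs(Y)<90)&(P[...,2]<90)&(((h[...,0]<35)&(h[...,1]>80))|((h[...,1]<40)&(h[...,2]>120)))).astype(np.uint8)
n,l,s,c=cv2.connectedComponentsWithStats(m)
for i in range(1,n):
    if s[i][4]>8: k=l==i;print(c[i].round(),s[i][4],'x',X[k].mean().round(1),'y',Y[k].mean().round(1),'z',np.percentile(P[k][:,2],[10,50,90]).round(1),d['pixels'][k].mean(0).astype(int))
```

```text
17.2 87.77629211417005 [-2.12 -2.83 91.37]
2789 [[-41.5  -3.3 -42.6]
 [  5.8   4.3 -40.9]
 [ 46.1  11.9 -37.4]]
n [-0.01878019  0.50808155 -0.8611042 ]
lip [[-62.2 -27.7  21.4]
 [  2.2 -24.4  23.2]
 [ 57.9 -21.9  33.5]]
[283. 214.] 27 x -102.9 y 55.1 z [18.3 20.9 24. ] [127  73  54]
[297. 223.] 37 x -120.2 y 23.9 z [13.8 15.2 17.1] [154 126  59]
[306. 224.] 48 x -121.4 y 5.8 z [13.3 15.6 17.5] [167 137  62]
[318. 226.] 48 x -121.7 y -22.6 z [13.7 16.4 17.9] [206 212 216]
[333. 225.] 49 x -118.6 y -53.1 z [13.9 15.7 17.3] [175 100  69]
```

View pics/w6.png

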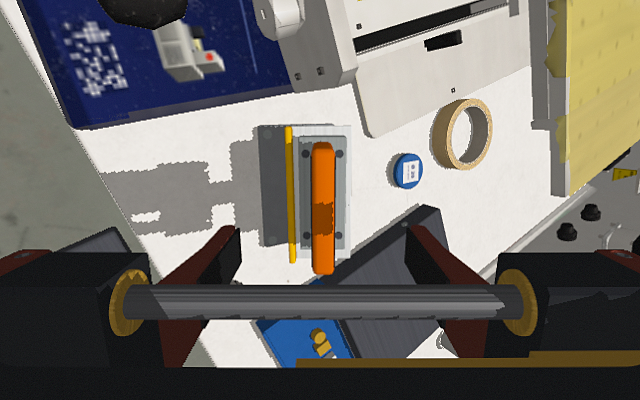

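The wrist view shows the scraper flat on its ledge, grip at (323,208) and clear of the open fingers. The top camera finds all five offcuts in the tray with their tops at or below 24 mm, so I'm handing in the job.

```bash
python3 -c "
from h import *
print(ctrl.close_job())"
```

```text
the job is handed in; nothing more can be done
None
```

I scraped all five offcuts into the tray and put the scraper back flat on its sloped rest, clear of the gripper. The job is handed in at about 17 s, but the hand-in gave no pass or fail result.

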